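Lock the price slates on their block with the snap cap

ROBOT

A 6-joint arm with a two-finger parallel gripper is mounted at the origin on a cart in front of the work surface, level with it; the furniture and walls round the work are solid. World frame = base frame: x ahead of the robot, y to its left, z up, the work surface at z = 0. Lengths are in m, angles in rad, forces in N, time in s.
With the tool pointing down it reaches from about 0.275 to 0.85 m from the base axis. Payload 5.2 kg.
Tool frame: the origin (TCP) lies between the finger pads; the fingertips stand 14 mm ahead of it and the grasp point (between the pads) lies 5 mm behind it; z points along the fingers, y is the line along which they close (so a half turn about z gives the same grasp; the last joint's range is limited). The gripper opens to 85 mm and grips with 20 to 120 N. Pads are 22 mm wide; open, the fingers measure 114 mm over their backs; the gripper's body (76 mm by 85 mm) begins 54 mm behind the grasp point. The pads swing forward as they close: fully open they stand 13 mm farther back than shut.
Start: joints at [1.124, 0.259, 1.535, -0, 1.348, -0.203], TCP at [0.133, 0.534, 0.245] pointing down, gripper open.
Joint ranges: [-3.14, 3.14], [-0.91, 2.08], [0.19, 2.58], [-1.22, 4.36], [0.22, 2.71], [-3.12, 3.12]. Speed limits (rad/s): [2.57, 2.57, 3.14, 3.14, 3.14, 3.14].

INTERFACE

Orientations are given as a unit quaternion [w, x, y, z].
In Python, from cell import env gives the robot as it stands. The module is installed in compiled form; this text tells all that it offers.
- The arm moves only by the shell command python3 -m pendant 'ROWS' [FORCE]. ROWS is text: rows parted by semicolons, each of 7 numbers parted by spaces: the shift along the tool's x, y, z in m, then the turn, a rotation vector about the tool's x, y, z in degrees, then the closure in counts, from 0 (fully open) to 255 (shut). A call has 1 to 20 rows; each row is the pose to reach, as a shift and turn from the pose commanded when the call began, along the tool's axes at that moment; what a row does not reach only later rows make up. A row lasts 1/8 s, in which the tool goes at most 62.5 mm and 10.7 degrees, less where a joint would pass 70% of its speed; a pose out of reach is approached as far as the arm can. A call with a gripper value outside its range is refused whole. The fingers move at their own pace and stop on an object; FORCE is the grip in N (left out, the last holds). Time passes only in rows, so rows that repeat a pose let the fingers close. It gives the time, the measured TCP pose, the force, the opening and the grip force at its end, in the units of the state.
- env.sense(): the state, without advancing time (a new reading comes with each control period).
- env.camera(name): name is "scene" or "top"; returns the picture (384x512x3 uint8, red, green, blue); there is no depth.
- env.get_calibration(name): a dict with "camera_matrix" (3x3 intrinsics, pixels), "world_to_cam" (4x4, takes a point from world to camera coordinates). Camera axes: x right, y up, looking along -z (the intrinsics and any distortion apply to the point x, -y, -z); pixel columns grow to the right and rows downward; lengths in m; the calibration is good to about 2 mm. A picture is of the moment at which its call begins. get_calibration takes no time and is no camera call.
- env.close_job(): hands the job in; it is judged then, once.
The state is a dict: "time_s": time; "joints": joint angles; "qd": joint speeds; "joint_efforts": joint torques, N m; "tcp_pos": TCP position; "ee_rot": TCP orientation; "contact_force": force on the tool from outside, world axes, zero at the start; "ft_torque": the same for the moment, N m; "opening": opening from 0.0 (shut) to 1.0 (fully open); "gripper_force": force on a finger pad.
Only numpy, scipy, OpenCV 4.12 (cv2) and the standard library are available. Lean on these libraries where they do the work, as an engineer would, in place of code of your own. Each camera call takes 0.05 s, during which the arm holds its last target. There are 200 camera calls.

TASK

Put the spare price slate over the stud so that it lies flat and squarely on the slate already on the storage block, edges flush, and let go of it. Then press the red snap cap straight down onto the stud until it clicks, and keep pressing after the click so that it is fully home; finish with the gripper still on the cap, pressing it firmly down, without letting go. Leave the mustard jar and the little price card where they stand.

Things in the scene. Friction and masses are not known exactly. Their poses are not given: they have to be found in the camera images.
- holder: storage block, fixed to the counter: dark wooden base 108 x 62 x 12 mm (x, y, z), origin at the centre of its underside on the counter top, x along its long side, z up. A vertical steel stud 12 mm in diameter rises from its middle to 60 mm above the origin
- stud_top (a point): centre of the stud's top, on the holder's axis, 60 mm above its origin. The stud's top 7 mm taper to 5 mm in diameter. Nothing turns or screws
- catches (a point): point on the stud's axis 42.5 mm above the holder's origin, level with two small sprung brass catches that stand out of the stud on its +y and -y sides, 20 mm over both. They give way inwards when the cap is pushed over them and spring out again inside it
- pile_slate_mid (a point): centre (half-way up) of the loose slate that already lies on the base, stud through its hole: black slate with pale wooden rim, 96 x 56 x 10 mm (x, y, z), x along its long side, round hole 28 mm in diameter through its middle. Its top is 22 mm above the holder's origin
- spare_slate_mid (a point): centre (half-way up) of the spare slate, alike (96 x 56 x 10 mm, 28 mm hole, 0.12 kg), lying loose and flat on the counter; x along its long side. Grasp it across its 56 mm width; a half turn makes no difference. Stacked, its centre is 27 mm above the holder's origin
- cap_mid (a point): centre (half-way up) of the red snap cap: ribbed round plastic cap 36 mm in diameter and 40 mm high, white dot on top, 0.06 kg, standing loose, mouth down; z is its axis. Pushed down the stud, it meets the catches with this point about 65 mm above the holder's origin, gives way near 61 mm, is past them at 57 mm and fully home at 54 mm, resting on the stud's top
- cap_mouth (a point): centre of the cap's lower rim, 20 mm below its centre. The bore, open below: mouth 19 mm wide, a lip 15 mm wide from 2 to 5 mm above the rim, then a hollow 23 mm wide with a flat ceiling 26 mm above the rim. The lip takes about 8 to 12 N to pass the catches; then the resistance drops: the click. Fully home, the rim is 2 mm above the upper slate
- jar: bystander: mustard jar with white lid, 72 mm in diameter, 94 mm high; origin at the centre of its underside
- price_card: bystander: little black price card in a wooden foot, 24 x 70 x 64 mm; origin at the centre of its underside
There are look-alikes about, which are no part of the job. Leave any green look-alike of the part that bears spare_slate_mid alone.

How it is judged:
By the outcome, as a careful person would: the job done as asked, in the order asked, and still so for the second after the job is handed in, while the arm keeps its last pose, push and grip.
It also fails if it takes over 51 s, if anything falls off the work surface, if the arm or the gripper's body presses on something with over 40 N, if the wrist force passes 120 N, or if a joint passes its speed limit or range.

## Working session

There is one attempt and no reset: what is moved stays moved. The work goes in short steps, Python scripts to look and compute and a shell command to move; the robot and the scene stay as the last step left them, time stands still between calls to the robot, and variables do not carry over. Pictures are saved under pics/ and viewed, at most 10 in all, crops included, and the job is handed in when it is done.

```bash
mkdir -p pics; python3 - <<'E'
from cell import env
import cv2
s=env.sense()
print({k:(v if not hasattr(v,'round') else v) for k,v in s.items()})
for n in("scene","top"):
    im=env.camera(n); cv2.imwrite(f"pics/{n}0.png",im[:,:,::-1]); 
    c=env.get_calibration(n); print(n,c)
E
```

```text
{'time_s': 0.0, 'joints': array([ 1.12420777e+00,  2.59320098e-01,  1.53611926e+00,  2.88369339e-06,
        1.34799316e+00, -2.02787702e-01]), 'qd': array([-0.0008917 , -0.00347956,  0.00110537, -0.00074084, -0.0017553 ,
        0.00015301]), 'joint_efforts': array([ 4.57246188e-04, -4.46016777e+01, -2.90572768e+01, -5.31978658e-04,
        1.18682859e-02, -9.97853107e-06]), 'tcp_pos': array([0.13250762, 0.53326624, 0.24447248]), 'ee_rot': array([-2.94803185e-04,  1.21599018e-01,  9.92578880e-01, -8.71418044e-04]), 'contact_force': array([-0.22060227, -0.33990462, -0.29323461]), 'ft_torque': array([ 0.10566342, -0.0237553 ,  0.00158531]), 'gripper_force': 0.0, 'opening': 0.9984329884158826}
scene {'camera_matrix': array([[440.09805316,   0.        , 257.25954933],
       [  0.        , 440.09805316, 190.9089667 ],
       [  0.        ,   0.        ,   1.        ]]), 'world_to_cam': array([[ 0.71262758, -0.70125267,  0.02016466, -0.3814896 ],
       [ 0.3881027 ,  0.41801653,  0.82136379, -0.2404739 ],
       [-0.58441272, -0.57750054,  0.57004816, -1.23873341],
       [ 0.        ,  0.        ,  0.        ,  1.        ]])}
top {'camera_matrix': array([[356.30511547,   0.        , 254.0439948 ],
       [  0.        , 356.30511547, 195.19986184],
       [  0.        ,   0.        ,   1.        ]]), 'world_to_cam': array([[-0.00827001, -0.99995018, -0.0055901 ,  0.0192968 ],
       [ 0.99807923, -0.00859751,  0.06135092, -0.52656181],
       [-0.06139593, -0.00507199,  0.9981006 , -1.35716263],
       [ 0.        ,  0.        ,  0.        ,  1.        ]])}
```

View pics/scene0.png

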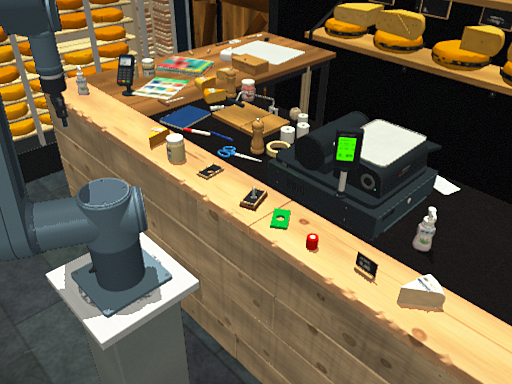

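View pics/top0.png

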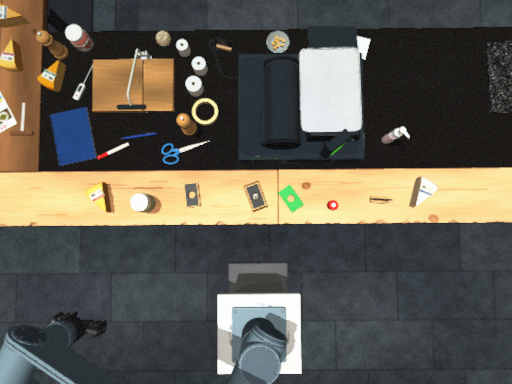

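The scene view shows the spare slate at (210,171), the holder with its stud at (253,198), the green look-alike at (281,218) and the red cap at (312,241). In the top view these are at (193,195), (256,196), (290,198) and (333,205). The jar is at (141,203) and the card at (381,199).

```bash
cat > h.py <<'E'
import numpy as np, cv2
from cell import env
def ray(n,u,v):
    c=env.get_calibration(n);K=c["camera_matrix"];T=c["world_to_cam"];R=T[:3,:3]
    d=np.array([(u-K[0,2])/K[0,0],-(v-K[1,2])/K[1,1],-1.]);return -R.T@T[:3,3],R.T@d
def onz(n,u,v,z):
    o,d=ray(n,u,v);return o+d*(z-o[2])/d[2]
def pix(n,p):
    c=env.get_calibration(n);K=c["camera_matrix"];q=c["world_to_cam"][:3,:3]@p+c["world_to_cam"][:3,3]
    return K[0,2]+K[0,0]*q[0]/-q[2],K[1,2]-K[1,1]*q[1]/-q[2]
E
python3 - <<'E'
from h import *
t=cv2.imread("pics/top0.png");s=cv2.imread("pics/scene0.png")
def blob(n,im,lo,hi,x0,y0,x1,y1,z,minA=3,inv=False):
    hsv=cv2.cvtColor(im,cv2.COLOR_BGR2HSV)[y0:y1,x0:x1]
    m=cv2.inRange(hsv,lo,hi); 
    cs,_=cv2.findContours(m,cv2.RETR_EXTERNAL,cv2.CHAIN_APPROX_NONE)
    for c in cs:
        if cv2.contourArea(c)<minA: continue
        c=c+np.array([x0,y0]); P=np.array([onz(n,u,v,z)[:2] for u,v in c[:,0]],np.float32)
        r=cv2.minAreaRect(P*1000); print(n,z,"px",cv2.minAreaRect(c.astype(np.float32)),"mm",np.round(r[0],1),np.round(r[1],1),round(r[2],1))
print("spare");blob("top",t,(0,0,0),(180,255,110),180,176,206,216,.010)
blob("scene",s,(0,0,0),(180,255,110),190,160,228,184,.010)
print("holder");blob("top",t,(0,0,0),(180,255,110),240,176,272,216,.015)
blob("scene",s,(0,0,0),(180,255,110),235,180,273,214,.015)
print("cap")
for lo,hi in (((0,150,60),(6,255,255)),((172,150,60),(180,255,255))):
    blob("top",t,lo,hi,322,195,345,215,.04); blob("scene",s,lo,hi,300,228,325,254,.02)
print("green")
blob("top",t,(50,100,60),(75,255,255),275,180,310,216,.01)
a=cv2.resize(t[172:220,175:345],None,fx=4.6,fy=4.6,interpolation=cv2.INTER_CUBIC)
b=cv2.resize(s[155:255,190:325],None,fx=3.6,fy=3.6,interpolation=cv2.INTER_CUBIC)
o=np.zeros((a.shape[0]+b.shape[0],800,3),np.uint8);o[:a.shape[0],:a.shape[1]]=a;o[a.shape[0]:,:b.shape[1]]=b
print(o.shape);cv2.imwrite("pics/crop.png",o)
E
```

```text
spare
top 0.01 px ((191.0670623779297, 194.10366821289062), (20.540266036987305, 10.270132064819336), 83.6598129272461) mm [533.5 259. ] [80.1 39.8] 6.5
scene 0.01 px ((209.7247772216797, 169.91741943359375), (7.314683437347412, 20.86039161682129), 61.69924545288086) mm [532.6 257.1] [79.3 42.9] 6.1
scene 0.01 px ((225.5, 161.0), (2.0, 3.0), 90.0) mm [618.9 265.2] [15.7 11.9] 48.7
holder
top 0.015 px ((255.0205535888672, 195.5548095703125), (20.95036506652832, 10.416662216186523), 69.44395446777344) mm [525.5  11.1] [81.  40.2] 20.1
scene 0.015 px ((254.72413635253906, 203.8103485107422), (11.698807716369629, 28.968477249145508), 68.19859313964844) mm [513.6  -3.3] [112.1  60.4] 20.1
scene 0.015 px ((253.50003051757812, 195.50001525878906), (9.899494171142578, 19.79899024963379), 45.0) mm [531.2  14.8] [81.6 42.1] 16.7
scene 0.015 px ((265.5, 184.0), (8.0, 13.0), 90.0) mm [614.5  36.2] [52.5 48.3] 47.2
cap
top 0.04 px ((332.5, 204.5), (9.0, 9.0), 0.0) mm [ 487.5 -281.3] [34.  34.1] 88.8
scene 0.02 px ((311.5, 241.5), (15.0, 11.0), 90.0) mm [ 487.1 -285.2] [72.1 33.6] 39.1
green
top 0.01 px ((290.4400329589844, 197.9200439453125), (24.40000343322754, 14.0), 53.13010025024414) mm [ 515.4 -125.8] [94.1 54.4] 36.2
(581, 800, 3)
```

View pics/crop.png

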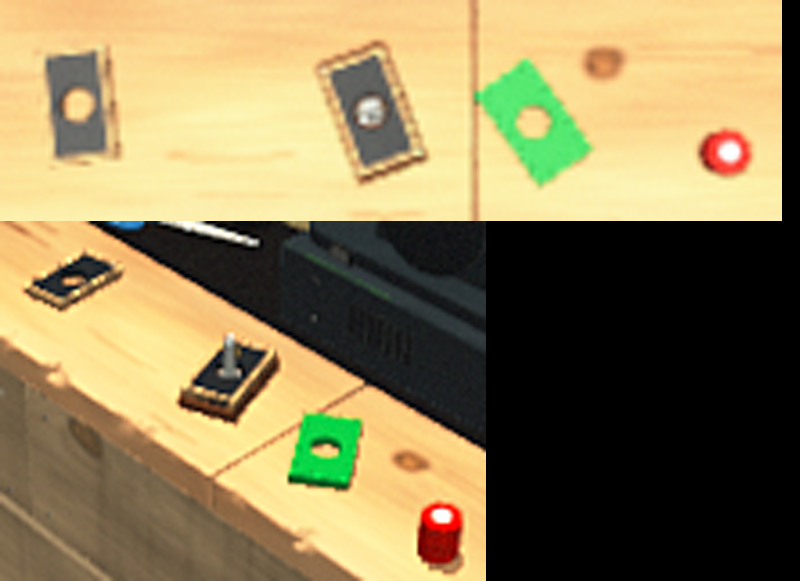

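The enlarged crop shows the spare slate with an empty hole at about top (191.5,194), the pile slate with stud at (255,195), and the cap with its white dot. I'll refine these at sub-pixel level, in both views and at the right heights.

```bash
cat >> h.py <<'E'
S=8
def patch(n,im,box,z,f,pick=None):
    "sub-pixel blob of mask f(upscaled BGR) -> min-area rect on plane z, mm"
    x0,y0,x1,y1=box
    up=cv2.resize(im[y0:y1,x0:x1],None,fx=S,fy=S,interpolation=cv2.INTER_CUBIC)
    m=f(up).astype(np.uint8)
    cs,_=cv2.findContours(m,cv2.RETR_EXTERNAL,cv2.CHAIN_APPROX_NONE)
    c=max(cs,key=cv2.contourArea)[:,0].astype(float)
    px=(c+.5)/S-.5+[x0,y0]
    P=np.array([onz(n,u,v,z)[:2] for u,v in px])*1000
    r=cv2.minAreaRect(P.astype(np.float32)); M=cv2.moments(P.astype(np.float32).reshape(-1,1,2))
    return np.round(r[0],1),np.round(r[1],1),round(r[2],1),"centroid",np.round([M['m10']/M['m00'],M['m01']/M['m00']],1),"px",np.round(px.mean(0),2)
dark=lambda u:u.max(2)<130
red=lambda u:(u[:,:,2].astype(int)-u[:,:,1]>90)
white=lambda u:u.min(2)>175
E
python3 - <<'E'
from h import *
t=cv2.imread("pics/top0.png");s=cv2.imread("pics/scene0.png")
print("spare",patch("top",t,(178,176,208,216),.01,dark));print(patch("scene",s,(192,160,220,182),.01,dark))
print("pile",patch("top",t,(240,178,272,214),.022,dark))
print("pile scene",patch("scene",s,(238,184,262,206),.022,lambda u:u.max(2)<75))
print("cap red",patch("top",t,(324,196,344,214),.04,lambda u:red(u)|white(u)))
print("dot top",patch("top",t,(328,198,338,210),.04,lambda u:u[:,:,1]>120))
print("dot scene",patch("scene",s,(305,231,320,241),.04,white))
print("cap scene extents");print(patch("scene",s,(302,230,324,254),.02,red))
# card, jar
b=t.copy()
for q in((.532,.2585,.01),):print(pix("top",np.array(q)),pix("scene",np.array(q)))
E
```

```text
spare (array([533.5, 258.9]), array([82.4, 42. ]), 6.5, 'centroid', array([533.2, 258.9]), 'px', array([191.08, 194.16]))
(array([532.7, 257.6]), array([84.8, 48.9]), 8.5, 'centroid', array([531.3, 256.2]), 'px', array([209.53, 169.95]))
pile (array([524.8,  11. ]), array([83.3, 42.6]), 20.0, 'centroid', array([524.6,  10.9]), 'px', array([255.06, 195.58]))
pile scene (array([522.9,   8.2]), array([80.5, 42.3]), 18.7, 'centroid', array([519.1,   5.8]), 'px', array([253.27, 195.71]))
cap red (array([ 487. , -281.7]), array([39.3, 38. ]), 39.6, 'centroid', array([ 487.1, -281.5]), 'px', array([332.56, 204.61]))
dot top (array([ 504.3, -281.7]), array([37.3, 19.4]), 88.8, 'centroid', array([ 507.4, -282.6]), 'px', array([332.73, 199.41]))
dot scene (array([ 487.1, -286. ]), array([16.2, 15.2]), 46.8, 'centroid', array([ 487.1, -285.9]), 'px', array([312.29, 236.41]))
cap scene extentsTraceback (most recent call last):
  File "<stdin>", line 9, in <module>
  File "h.py", line 20, in patch
    P=np.array([onz(n,u,v,z)[:2] for u,v in px])*1000
                ~~~^^^^^^^^^
  File "h.py", line 7, in onz
    o,d=ray(n,u,v);return o+d*(z-o[2])/d[2]
        ~~~^^^^^^^
  File "h.py", line 4, in ray
    c=env.get_calibration(n);K=c["camera_matrix"];T=c["world_to_cam"];R=T[:3,:3]
ValueError: time passes only in moves, steps and waits
```

```bash
sed -i 's/^def ray/CAL={n:env.get_calibration(n) for n in ("scene","top")}\ndef ray/; s/c=env.get_calibration(n)/c=CAL[n]/' h.py; cat >> h.py <<'E'
from scipy.spatial.transform import Rotation as Ro
def go(x,y,z,ydeg):
    "print tool-frame row for target TCP (mm) with tool y along world angle ydeg (mod 180), tool z down"
    s=env.sense();w=s["ee_rot"];R=Ro.from_quat([w[1],w[2],w[3],w[0]])
    d=R.inv().apply(np.array([x,y,z])/1000-s["tcp_pos"])
    a=np.radians(ydeg);best=None
    for k in(0,np.pi):
        Y=np.array([np.cos(a+k),np.sin(a+k),0]);Z=np.array([0,0,-1.]);M=np.c_[np.cross(Y,Z),Y,Z]
        r=(R.inv()*Ro.from_matrix(M)).as_rotvec(degrees=True)
        if best is None or np.linalg.norm(r)<np.linalg.norm(best):best=r
    print("t",s["time_s"],"shift",np.round(d,4),"turn",np.round(best,1),"tcp",np.round(s["tcp_pos"],4),"F",np.round(s["contact_force"],1),"j6",round(s["joints"][5],2),"open",round(s["opening"],3),"grip",round(s["gripper_force"],1))
E
python3 -c "
from h import *
go(533,258,80,96.5)"
```

```text
t 0.1 shift [-0.4551 -0.1702  0.1647] turn [ -0.1  -0.  -20.5] tcp [0.1325 0.5333 0.2445] F [ 0.  -0.7 -0.1] j6 -0.2 open 0.996 grip 0.0
```

```bash
python3 -m pendant '-0.455 -0.170 0.08 0 0 -20.5 0;-0.455 -0.170 0.08 0 0 -20.5 0;-0.455 -0.170 0.08 0 0 -20.5 0;-0.455 -0.170 0.08 0 0 -20.5 0;-0.455 -0.170 0.08 0 0 -20.5 0;-0.455 -0.170 0.08 0 0 -20.5 0;-0.455 -0.170 0.08 0 0 -20.5 0;-0.455 -0.170 0.1647 0 0 -20.5 0;-0.455 -0.170 0.1647 0 0 -20.5 0;-0.455 -0.170 0.1647 0 0 -20.5 0;-0.455 -0.170 0.1647 0 0 -20.5 0' 40
python3 -c "
from h import *
go(533,258,20,96.5)"
```

```text
time_s: 1.48
tcp_pos: [0.533, 0.2593, 0.0809]
ee_rot: [-0.0, -0.057, 0.998, 0.0]
contact_force: [-0.6, 0.2, -1.0]
opening: 1.0
gripper_force: 0.0
t 1.475 shift [ 0.0001 -0.0013  0.0609] turn [ 0. -0.  0.] tcp [0.533  0.2593 0.0809] F [-0.6  0.2 -1. ] j6 -1.42 open 1.0 grip 0.0
```

```bash
python3 -m pendant '0 -0.001 0.06 0 0 0 0;0 -0.001 0.063 0 0 0 0;0 -0.001 0.063 0 0 0 60;0 -0.001 0.063 0 0 0 60;0 -0.001 0.063 0 0 0 60' 30
python3 - <<'E'
from h import *
go(533,258,20,96.5)
a=env.camera("scene")[:,:,::-1];b=env.camera("top")[:,:,::-1]
o=np.hstack([cv2.resize(a[130:190,175:241],None,fx=6,fy=6,interpolation=cv2.INTER_CUBIC),cv2.resize(b[165:225,160:226],None,fx=6,fy=6,interpolation=cv2.INTER_CUBIC)])
cv2.imwrite("pics/g1.png",o)
E
```

```text
time_s: 2.1
tcp_pos: [0.5344, 0.2585, 0.0196]
ee_rot: [0.002, -0.057, 0.998, 0.0]
contact_force: [0.1, -0.3, 1.8]
opening: 0.765
gripper_force: 0.0
t 2.1 shift [ 0.0015 -0.0003 -0.0004] turn [0.  0.2 0.1] tcp [0.5344 0.2585 0.0196] F [ 0.1 -0.3  1.8] j6 -1.42 open 0.765 grip 0.0
```

View pics/g1.png

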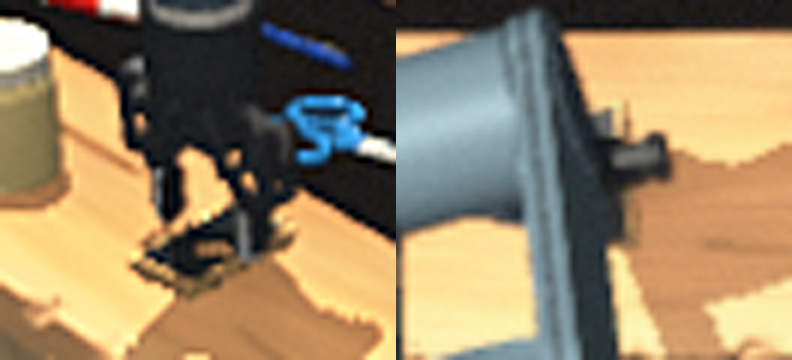

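The fingers straddle the slate. The near finger is at its -y edge, at crop (245,255), and the far one is clear at (170,220). I'll close on it now.

```bash
python3 -m pendant '0 0 0.001 0 0 0 60;0 0 0.001 0 0 0 60' 30;python3 -m pendant '0 0 0.001 0 0 0 130;0 0 0.001 0 0 0 130;0 0 0.001 0 0 0 130;0 0 0.001 0 0 0 130;0 0 0.001 0 0 0 130' 40
python3 -c "
from h import *
go(533,258,20,96.5)"
```

```text
time_s: 2.45
tcp_pos: [0.5333, 0.2578, 0.0165]
ee_rot: [-0.0, -0.057, 0.998, -0.0]
contact_force: [-1.2, -0.2, -0.1]
opening: 0.76
gripper_force: 0.0
time_s: 3.08
tcp_pos: [0.5334, 0.2579, 0.0163]
ee_rot: [0.0, -0.057, 0.998, -0.0]
contact_force: [-2.0, 0.0, 7.6]
opening: 0.639
gripper_force: 40.7
t 3.075 shift [ 0.0004  0.0001 -0.0037] turn [-0.  0.  0.] tcp [0.5334 0.2579 0.0163] F [-2.   0.   7.6] j6 -1.42 open 0.639 grip 40.7
```

```bash
python3 -m pendant '0 0 -0.05 0 0 0 130;0 0 -0.1 0 0 0 130;0 0 -0.1 0 0 0 130;0 0 -0.1 0 0 0 130' 60
python3 -c "
from h import *
go(524,10,116,110)"
```

```text
time_s: 3.58
tcp_pos: [0.5328, 0.2578, 0.115]
ee_rot: [-0.001, -0.057, 0.998, -0.0]
contact_force: [-0.6, 0.5, -1.1]
opening: 0.627
gripper_force: 62.9
t 3.575 shift [ 0.0369 -0.2451 -0.001 ] turn [ -0.   -0.1 -13.5] tcp [0.5328 0.2578 0.115 ] F [-0.6  0.5 -1.1] j6 -1.42 open 0.627 grip 62.9
```

```bash
python3 -m pendant '0.037 -0.245 0 0 0 -13.5 130;0.037 -0.245 0 0 0 -13.5 130;0.037 -0.245 0 0 0 -13.5 130;0.037 -0.245 0 0 0 -13.5 130;0.037 -0.245 0 0 0 -13.5 130;0.037 -0.245 0 0 0 -13.5 130;0.037 -0.245 0 0 0 -13.5 130'
python3 - <<'E'
from h import *
go(524,10,116,110)
a=env.camera("scene")[:,:,::-1];b=env.camera("top")[:,:,::-1]
cv2.imwrite("pics/h_s.png",a);cv2.imwrite("pics/h_t.png",b)
print(pix("scene",np.array([.524,.010,.105])),pix("top",np.array([.524,.010,.105])))
o=np.hstack([cv2.resize(a[130:220,215:305],None,fx=6,fy=6,interpolation=cv2.INTER_CUBIC)[:,:],cv2.resize(b[160:220,225:268],None,fx=6,fy=9,interpolation=cv2.INTER_CUBIC)])
cv2.imwrite("pics/g2.png",o)
E
```

```text
time_s: 4.45
tcp_pos: [0.5239, 0.0117, 0.1148]
ee_rot: [-0.001, -0.175, 0.985, 0.0]
contact_force: [0.1, 0.4, -1.2]
opening: 0.628
gripper_force: 63.1
t 4.45 shift [ 0.0005 -0.0017 -0.0012] turn [ 0.1 -0.1  0.1] tcp [0.5239 0.0117 0.1148] F [ 0.1  0.4 -1.2] j6 -2.11 open 0.628 grip 63.1
(np.float64(253.43150016557954), np.float64(175.1707043803072)) (np.float64(255.25800202968173), np.float64(194.42667147400127))
```

View pics/g2.png

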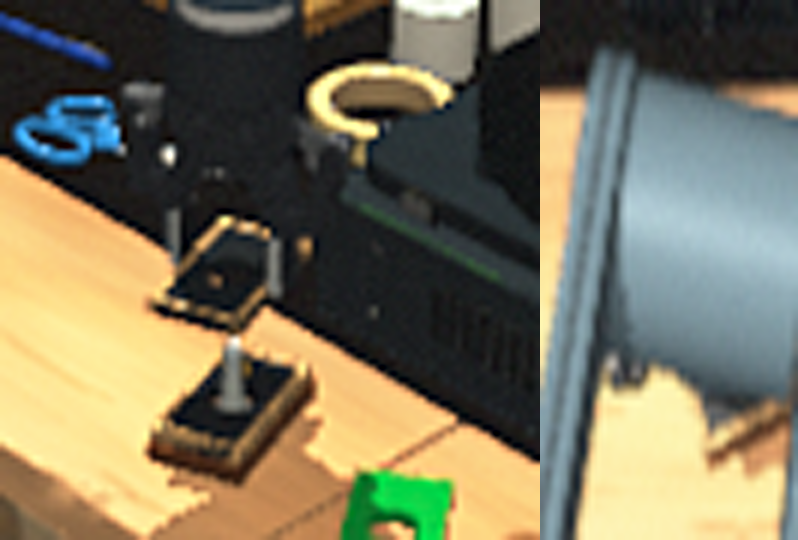

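The crop shows the held slate level above the holder, with its left corner at crop (152,300) and bottom corner at (240,328). The pile slate and stud are below it, with its left corner at (152,435). I'll compare the two dark panels in this same view.

```bash
cat > cmp.py <<'E'
from h import *
def prof(im,ctr,z,ang,name):
    "sample the picture along slate axes at plane z: edges of dark panel along u (long) and v (short)"
    g=cv2.cvtColor(im,cv2.COLOR_BGR2GRAY).astype(np.float32)
    a=np.radians(ang);U=np.array([np.cos(a),np.sin(a)]);V=np.array([-U[1],U[0]])
    def line(A,B,offs,rng):
        acc=[]
        for o in offs:
            P=[ctr+A*r+B*o for r in rng]
            q=np.array([pix("scene",np.array([p[0],p[1],z*1000])/1000) for p in P],np.float32)
            acc.append(cv2.remap(g,q[:,:1],q[:,1:],cv2.INTER_CUBIC)[:,0])
        return np.median(acc,0)
    rng=np.arange(-60,61,3.)
    print(name,"U",dict(zip(rng.astype(int).tolist(),line(U,V,(-17,-14),rng).astype(int).tolist())))
    print(name,"V",dict(zip(rng.astype(int).tolist(),line(V,U,(-34,-30,-26,-22),rng).astype(int).tolist())))
E
python3 - <<'E'
from cmp import *
im=cv2.imread("pics/h_s.png")
prof(im,np.array([523,9.]),22,20,"pile")
prof(im,np.array([523,9.]),108.5,20,"held")
E
```

```text
pile U {-60: 0, -57: 0, -54: 0, -51: 0, -48: 0, -45: 0, -42: 0, -39: 0, -36: 0, -33: 0, -30: 0, -27: 0, -24: 0, -21: 0, -18: 0, -15: 0, -12: 0, -9: 0, -6: 0, -3: 0, 0: 0, 3: 0, 6: 0, 9: 0, 12: 0, 15: 0, 18: 0, 21: 0, 24: 0, 27: 0, 30: 0, 33: 0, 36: 0, 39: 0, 42: 0, 45: 0, 48: 0, 51: 0, 54: 0, 57: 0, 60: 0}
pile V {-60: 0, -57: 0, -54: 0, -51: 0, -48: 0, -45: 0, -42: 0, -39: 0, -36: 0, -33: 0, -30: 0, -27: 0, -24: 0, -21: 0, -18: 0, -15: 0, -12: 0, -9: 0, -6: 0, -3: 0, 0: 0, 3: 0, 6: 0, 9: 0, 12: 0, 15: 0, 18: 0, 21: 0, 24: 0, 27: 0, 30: 0, 33: 0, 36: 0, 39: 0, 42: 0, 45: 0, 48: 0, 51: 0, 54: 0, 57: 0, 60: 0}
held U {-60: 0, -57: 0, -54: 0, -51: 0, -48: 0, -45: 0, -42: 0, -39: 0, -36: 0, -33: 0, -30: 0, -27: 0, -24: 0, -21: 0, -18: 0, -15: 0, -12: 0, -9: 0, -6: 0, -3: 0, 0: 0, 3: 0, 6: 0, 9: 0, 12: 0, 15: 0, 18: 0, 21: 0, 24: 0, 27: 0, 30: 0, 33: 0, 36: 0, 39: 0, 42: 0, 45: 0, 48: 0, 51: 0, 54: 0, 57: 0, 60: 0}
held V {-60: 0, -57: 0, -54: 0, -51: 0, -48: 0, -45: 0, -42: 0, -39: 0, -36: 0, -33: 0, -30: 0, -27: 0, -24: 0, -21: 0, -18: 0, -15: 0, -12: 0, -9: 0, -6: 0, -3: 0, 0: 0, 3: 0, 6: 0, 9: 0, 12: 0, 15: 0, 18: 0, 21: 0, 24: 0, 27: 0, 30: 0, 33: 0, 36: 0, 39: 0, 42: 0, 45: 0, 48: 0, 51: 0, 54: 0, 57: 0, 60: 0}
```

```bash
sed -i 's/z\*1000\]/z]/; s/dict(zip(rng.astype(int).tolist(),\(line(.*rng)\).astype(int).tolist()))/" ".join(f"{int(r)}:{int(v)}" for r,v in zip(rng,\1))/' cmp.py
python3 - <<'E'
from cmp import *
im=cv2.imread("pics/h_s.png")
prof(im,np.array([523,9.]),22,20,"pile")
prof(im,np.array([523,9.]),108.5,20,"held")
E
```

```text
pile U -60:43 -57:42 -54:50 -51:67 -48:87 -45:101 -42:84 -39:44 -36:20 -33:18 -30:22 -27:24 -24:24 -21:18 -18:13 -15:23 -12:39 -9:58 -6:64 -3:53 0:32 3:18 6:18 9:23 12:28 15:26 18:24 21:23 24:22 27:22 30:26 33:23 36:18 39:52 42:108 45:167 48:197 51:201 54:197 57:199 60:206
pile V -60:177 -57:141 -54:139 -51:144 -48:150 -45:134 -42:80 -39:33 -36:42 -33:70 -30:98 -27:126 -24:91 -21:34 -18:19 -15:23 -12:22 -9:22 -6:24 -3:23 0:26 3:26 6:25 9:25 12:26 15:22 18:12 21:42 24:111 27:199 30:236 33:235 36:231 39:230 42:231 45:230 48:230 51:232 54:232 57:231 60:232
held U -60:102 -57:27 -54:13 -51:61 -48:110 -45:131 -42:100 -39:41 -36:12 -33:18 -30:22 -27:19 -24:22 -21:23 -18:22 -15:19 -12:20 -9:24 -6:23 -3:24 0:21 3:22 6:30 9:51 12:77 15:101 18:115 21:116 24:102 27:83 30:64 33:43 36:26 39:16 42:21 45:28 48:32 51:32 54:31 57:26 60:28
held V -60:25 -57:20 -54:20 -51:38 -48:47 -45:54 -42:78 -39:100 -36:152 -33:149 -30:53 -27:51 -24:114 -21:86 -18:31 -15:19 -12:25 -9:26 -6:25 -3:24 0:22 3:24 6:25 9:26 12:26 15:27 18:21 21:12 24:109 27:217 30:216 33:206 36:205 39:205 42:204 45:202 48:203 51:205 54:205 57:206 60:207
```

```bash
python3 -m pendant '0 0 0 0 0 0 130;0 0 0.02 0 0 0 130;0 0 0.035 0 0 0 130;0 0 0.045 0 0 0 130;0 0 0.055 0 0 0 130;0 0 0.063 0 0 0 130;0 0 0.066 0 0 0 130;0 0 0.066 0 0 0 130'
python3 - <<'E'
from h import *
go(524,10,38.3,110)
a=env.camera("scene")[:,:,::-1]
cv2.imwrite("pics/p_s.png",a)
from cmp import prof
z=env.sense()["tcp_pos"][2]*1000-6.3
prof(a,np.array([523,9.]),z,20,"held")
cv2.imwrite("pics/g3.png",cv2.resize(a[165:220,220:290],None,fx=10,fy=10,interpolation=cv2.INTER_CUBIC))
E
```

```text
time_s: 5.55
tcp_pos: [0.5245, 0.0103, 0.0495]
ee_rot: [-0.0, -0.174, 0.985, 0.0]
contact_force: [-0.2, 0.3, -0.6]
opening: 0.627
gripper_force: 63.1
t 5.55 shift [ 0.0006 -0.0001  0.0112] turn [ 0. -0.  0.] tcp [0.5245 0.0103 0.0495] F [-0.2  0.3 -0.6] j6 -2.11 open 0.627 grip 63.1
held U -60:62 -57:98 -54:109 -51:101 -48:97 -45:99 -42:73 -39:33 -36:14 -33:16 -30:22 -27:22 -24:21 -21:17 -18:19 -15:19 -12:17 -9:22 -6:27 -3:26 0:17 3:17 6:26 9:36 12:54 15:74 18:95 21:112 24:117 27:111 30:91 33:62 36:35 39:23 42:24 45:30 48:30 51:30 54:31 57:30 60:32
held V -60:186 -57:126 -54:71 -51:34 -48:45 -45:66 -42:102 -39:123 -36:77 -33:47 -30:76 -27:109 -24:103 -21:49 -18:22 -15:20 -12:20 -9:25 -6:25 -3:27 0:26 3:25 6:26 9:25 12:26 15:27 18:25 21:64 24:149 27:203 30:226 33:231 36:230 39:229 42:229 45:229 48:230 51:231 54:231 57:232 60:232
```

View pics/g3.png

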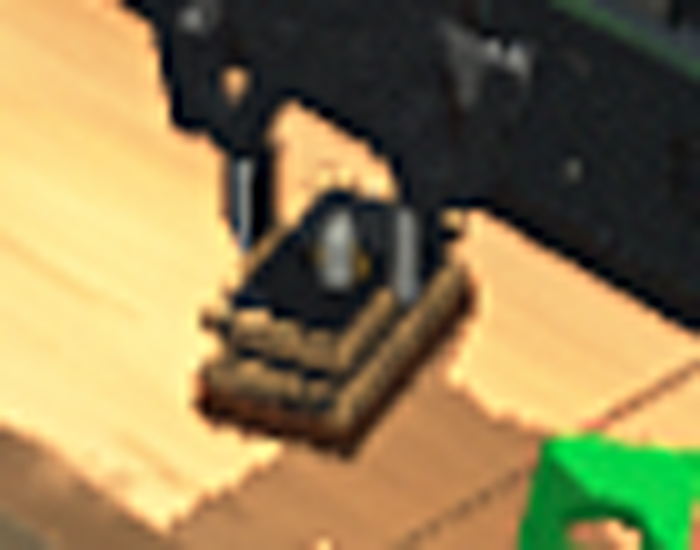

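The slate is threaded over the stud. Its front corners, at crop (205,320) and (345,360), sit directly above those of the pile slate, within about 0.5 mm by the profiles. I'll lower it to contact and release.

```bash
python3 -m pendant '0 0 0.006 0 0 0 130;0 0 0.010 0 0 0 130;0 0 0.012 0 0 0 130;0 0 0.012 0 0 0 130;0 0 0.012 0 0 0 130'

```

```text
time_s: 6.22
tcp_pos: [0.5244, 0.0103, 0.0386]
ee_rot: [0.0, -0.174, 0.985, -0.0]
contact_force: [-3.1, 0.1, 9.3]
opening: 0.624
gripper_force: 64.5
```

```bash
python3 -m pendant '0 0 -0.001 0 0 0 110;0 0 -0.001 0 0 0 60;0 0 -0.001 0 0 0 30;0 0 -0.001 0 0 0 0;0 0 -0.001 0 0 0 0;0 0 -0.03 0 0 0 0;0 0 -0.08 0 0 0 0;0 0 -0.12 0 0 0 0;0 0 -0.12 0 0 0 0;0 0 -0.12 0 0 0 0'
python3 - <<'E'
from h import *
go(487,-283.5,120,90)
a=env.camera("scene")[:,:,::-1]
cv2.imwrite("pics/q_s.png",a)
from cmp import prof
prof(a,np.array([523,9.]),32,20,"placed")
print(patch("scene",a,(238,176,268,206),.032,lambda u:u.max(2)<75))
cv2.imwrite("pics/g4.png",cv2.resize(a[165:220,220:290],None,fx=10,fy=10,interpolation=cv2.INTER_CUBIC))
E
```

```text
time_s: 7.48
tcp_pos: [0.5239, 0.0104, 0.157]
ee_rot: [-0.0, -0.174, 0.985, 0.0]
contact_force: [-0.6, -0.2, -0.6]
opening: 1.0
gripper_force: 0.0
t 7.475 shift [ 0.1353 -0.2635  0.037 ] turn [ 0. -0. 20.] tcp [0.5239 0.0104 0.157 ] F [-0.6 -0.2 -0.6] j6 -2.11 open 1.0 grip 0.0
placed U -60:70 -57:24 -54:7 -51:35 -48:68 -45:91 -42:84 -39:40 -36:8 -33:17 -30:20 -27:21 -24:18 -21:17 -18:30 -15:41 -12:48 -9:43 -6:33 -3:27 0:29 3:30 6:35 9:36 12:37 15:40 18:35 21:38 24:37 27:37 30:34 33:21 36:23 39:60 42:124 45:189 48:217 51:228 54:218 57:213 60:219
placed V -60:223 -57:229 -54:226 -51:171 -48:88 -45:35 -42:45 -39:71 -36:78 -33:83 -30:90 -27:122 -24:121 -21:55 -18:16 -15:19 -12:23 -9:22 -6:25 -3:28 0:25 3:26 6:36 9:38 12:34 15:25 18:10 21:25 24:87 27:162 30:219 33:235 36:233 39:230 42:230 45:229 48:230 51:231 54:230 57:231 60:231
(array([520.9,   9.3]), array([84.1, 44.7]), 20.6, 'centroid', array([517.9,   6.5]), 'px', array([252.93, 193.21]))
```

View pics/g4.png

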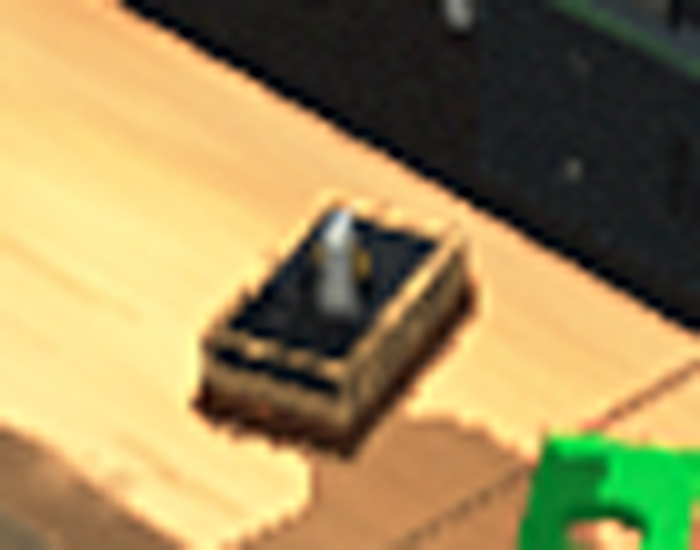

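The placed slate lies flush with the pile slate on all visible edges; its top corners, at crop (205,345) and (345,360), are in line with those below. Next is the cap, which I'll square up by closing the fingers in two directions.

```bash
python3 -m pendant '0.135 -0.264 0 0 0 20 0;0.135 -0.264 0 0 0 20 0;0.135 -0.264 0 0 0 20 0;0.135 -0.264 0 0 0 20 0;0.135 -0.264 0 0 0 20 0;0.135 -0.264 0.03 0 0 20 0;0.135 -0.264 0.06 0 0 20 0;0.135 -0.264 0.06 0 0 20 0;0.135 -0.264 0.06 0 0 20 0' 20
python3 -c "
from h import *
go(487,-283.5,22,90)"
```

```text
time_s: 8.65
tcp_pos: [0.4882, -0.2839, 0.0976]
ee_rot: [-0.0, -0.0, 1.0, 0.0]
contact_force: [-0.0, -0.1, 0.1]
opening: 1.001
gripper_force: 0.0
t 8.65 shift [0.0011 0.0003 0.0756] turn [ 0. -0.  0.] tcp [ 0.4882 -0.2839  0.0976] F [-0.  -0.1  0.1] j6 -2.3 open 1.001 grip 0.0
```

```bash
python3 -m pendant '0.001 0 0.05 0 0 0 0;0.001 0 0.0755 0 0 0 0;0.001 0 0.0755 0 0 0 60;0.001 0 0.0755 0 0 0 120;0.001 0 0.0755 0 0 0 140;0.001 0 0.0755 0 0 0 155;0.001 0 0.0755 0 0 0 165;0.001 0 0.0755 0 0 0 165;0.001 0 0.0755 0 0 0 165' 20
python3 -c "
from h import *
go(487,-283.5,22,90)"
```

```text
time_s: 9.78
tcp_pos: [0.4881, -0.2847, 0.0239]
ee_rot: [0.001, -0.0, 1.0, -0.001]
contact_force: [-0.5, 1.5, 7.5]
opening: 0.417
gripper_force: 20.0
t 9.775 shift [0.0011 0.0012 0.0019] turn [-0.1  0.2  0. ] tcp [ 0.4881 -0.2847  0.0239] F [-0.5  1.5  7.5] j6 -2.3 open 0.417 grip 20.0
```

```bash
python3 -m pendant '0 0 0 0 0 0 100;0 0 0 0 0 0 40;0 0 0 0 0 0 0;0 0 0 0 0 10 0;0 0 0 0 0 20 0;0 0 0 0 0 30 0;0 0 0 0 0 40 0;0 0 0 0 0 50 0;0 0 0 0 0 60 0;0 0 0 0 0 70 0;0 0 0 0 0 80 0;0 0 0 0 0 90 0;0 0 0 0 0 90 0'
python3 - <<'E'
from h import *
go(487,-283.5,22,0)
E
```

```text
time_s: 11.4
tcp_pos: [0.4869, -0.2839, 0.0219]
ee_rot: [-0.0, 0.706, 0.708, -0.0]
contact_force: [0.4, -0.2, 0.8]
opening: 0.999
gripper_force: 0.0
t 11.4 shift [ 0.0004  0.0001 -0.0001] turn [-0.  -0.   0.1] tcp [ 0.4869 -0.2839  0.0219] F [ 0.4 -0.2  0.8] j6 -0.73 open 0.999 grip 0.0
```

```bash
python3 -m pendant '0 0 0 0 0 0 60;0 0 0 0 0 0 120;0 0 0 0 0 0 140;0 0 0 0 0 0 155;0 0 0 0 0 0 165;0 0 0 0 0 0 165;0 0 0 0 0 0 165;0 0 0 0 0 0 165' 20
python3 - <<'E'
from h import *
go(487,-283.5,22,0)
a=env.camera("scene")[:,:,::-1];b=env.camera("top")[:,:,::-1]
cv2.imwrite("pics/c.png",np.hstack([cv2.resize(a[205:260,275:335],None,fx=6,fy=6,interpolation=cv2.INTER_CUBIC),cv2.resize(b[180:235,300:360],None,fx=6,fy=6,interpolation=cv2.INTER_CUBIC)]))
E
```

```text
time_s: 12.4
tcp_pos: [0.4872, -0.284, 0.0222]
ee_rot: [0.0, 0.707, 0.707, 0.0]
contact_force: [0.6, 0.7, 2.2]
opening: 0.418
gripper_force: 20.3
t 12.4 shift [ 0.0005 -0.0002  0.0002] turn [0. 0. 0.] tcp [ 0.4872 -0.284   0.0222] F [0.6 0.7 2.2] j6 -0.73 open 0.418 grip 20.3
```

View pics/c.png

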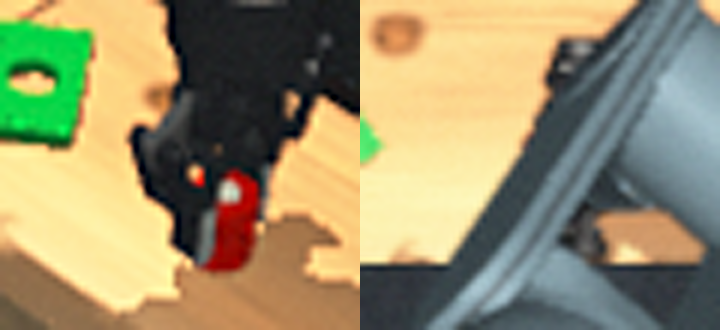

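The cap is upright between the pads in the scene view, at crop (230,220). I'll check the stud axis in the images before carrying the cap over.

```bash
python3 -m pendant '0 0 0 0 0 0 170;0 0 0 0 0 0 170;0 0 -0.05 0 0 0 170;0 0 -0.1 0 0 0 170;0 0 -0.1 0 0 0 170;0 0 -0.1 0 0 0 170' 110
python3 - <<'E'
from h import *
go(524.4,10.3,125,0)
q=cv2.cvtColor(cv2.imread("pics/q_s.png"),cv2.COLOR_BGR2GRAY).astype(float)
p0=cv2.imread("pics/top0.png");p0g=cv2.cvtColor(p0,cv2.COLOR_BGR2GRAY).astype(float)
for z in(.036,.040,.045,.05,.055,.058):
    u,v=pix("scene",np.array([.5244,.0103,z]));r=int(round(v));row=q[r,int(u)-4:int(u)+6];w=np.clip(row-60,0,None)
    print(z,"pred",round(u,2),r,"row",row.astype(int),"c",round((w*np.arange(int(u)-4,int(u)+6)).sum()/w.sum(),2))
print(p0g[188:203,248:263].astype(int))
for z in(.022,.06):print(pix("top",np.array([.5244,.0103,z])))
E
```

```text
time_s: 13.25
tcp_pos: [0.4865, -0.2834, 0.1213]
ee_rot: [-0.001, 0.707, 0.707, -0.0]
contact_force: [-0.4, -0.2, -1.7]
opening: 0.396
gripper_force: 109.6
t 13.25 shift [ 0.2937  0.0381 -0.0034] turn [-0.1 -0.1  0. ] tcp [ 0.4865 -0.2834  0.1213] F [-0.4 -0.2 -1.7] j6 -0.73 open 0.396 grip 109.6
0.036 pred 253.15 192 row [ 41  18  30  83 130 120  67  56  35  44] c 253.32
0.04 pred 253.17 191 row [ 29  34  45  98 129 119  80  96  43  49] c 253.76
0.045 pred 253.19 190 row [ 62  36  70 105 125 116  81  80  43  47] c 253.39
0.05 pred 253.21 188 row [227 156  34 126 220 171  85  33  36  29] c 251.62
0.055 pred 253.23 187 row [215 222 108  80 183 200  49  26  78 146] c 252.23
0.058 pred 253.25 187 row [215 222 108  80 183 200  49  26  78 146] c 252.23
[[ 96 101  98  96  97  98  96 100  95  97 127 186 176 182 226]
 [ 98  99 100  97  99  95  98  97  96  94  96 170 182 169 220]
 [ 99 100  97  97  96  99  94  95 100  96  95 128 174 167 190]
 [ 97  97  99  97  98  95  94  90  93  95  94 106 199 207 176]
 [112  95  97  97  93  88  78  70  81  84  90  96 180 191 124]
 [164 100  99  95  82  96 133 158 161 128  80  94 128 168 153]
 [202  96 100  89  88 173 226 235 232 182  87  82  96 178 186]
 [193 113  99  82 117 209 232 220 202 169 116  87  96 156 182]
 [178 164  98  85 124 180 192 174 188 190 117  77  96 127 186]
 [196 203 100  87  89 194 214 138 156 157 109  80  96  95 170]
 [190 196 117  89  86 198 226 172 177 150  86  92  97  97 128]
 [177 173 160  99  93  84 112 126 111  96  90  96  99  97 108]
 [207 184 192 115  99  98  94  83  83  95  94  97  96  94  97]
 [218 179 190 153  96 100  97  99  98  94  96  95  97  97  94]
 [221 169 184 179  97  97  99  97  96  96  97  93  95  96  94]]
(np.float64(255.22630085094985), np.float64(195.69698568548984))
(np.float64(255.20310052597253), np.float64(195.08638273275966))
```

```bash
python3 -m pendant '0.294 0.038 0 0 0 0 170;0.294 0.038 0 0 0 0 170;0.294 0.038 0 0 0 0 170;0.294 0.038 0 0 0 0 170;0.294 0.038 0 0 0 0 170;0.294 0.038 0 0 0 0 170;0.294 0.038 0.02 0 0 0 170;0.294 0.038 0.025 0 0 0 170;0.294 0.038 0.025 0 0 0 170'
python3 - <<'E'
from h import *
go(524.4,10.6,87,0)
a=env.camera("scene")[:,:,::-1]
cv2.imwrite("pics/k_s.png",a)
cv2.imwrite("pics/k.png",cv2.resize(a[150:220,220:290],None,fx=8,fy=8,interpolation=cv2.INTER_CUBIC))
z=env.sense()["tcp_pos"][2]
x,y,_=env.sense()["tcp_pos"]
hsv=cv2.cvtColor(a,cv2.COLOR_BGR2HSV)
for r in range(170,195):
    c=[i for i in range(240,268) if hsv[r,i,1]>140 and hsv[r,i,2]>50 and (hsv[r,i,0]<8 or hsv[r,i,0]>170)]
    if c:print(r,c[0],c[-1],end=" | ")
print();print("cap mid pred",pix("scene",np.array([x,y,z-.002])),"rim",pix("scene",np.array([x,y,z-.022])))
g=cv2.cvtColor(a,cv2.COLOR_BGR2GRAY);print(g[182:194,247:260])
E
```

```text
time_s: 14.38
tcp_pos: [0.5241, 0.0093, 0.0961]
ee_rot: [-0.001, 0.707, 0.707, -0.001]
contact_force: [0.1, -0.1, -0.1]
opening: 0.393
gripper_force: 109.6
t 14.375 shift [0.0013 0.0003 0.0091] turn [-0.1 -0.  -0. ] tcp [0.5241 0.0093 0.0961] F [ 0.1 -0.1 -0.1] j6 -0.19 open 0.393 grip 109.6
171 252 257 | 172 252 258 | 173 257 258 | 174 257 258 | 175 255 258 | 176 253 258 | 177 253 258 | 178 252 258 | 179 252 258 | 180 252 259 | 181 253 259 | 182 253 258 | 183 252 257 | 184 249 257 | 185 251 256 | 186 252 256 | 
cap mid pred (np.float64(253.66725360474828), np.float64(177.71699089520317)) rim (np.float64(253.57672128640866), np.float64(182.61053412189537))
[[ 96  14  26  82 113  74  50  47  55  45  44  67 147]
 [192 145  58 106 111  64  50  45  51  39  42  87 185]
 [210 195  92  82  81  51  45  51  45  39  37 110 215]
 [207 206 181 130  65  43  46  44  49  74 124 160 217]
 [208 211 211 200 159  48  96 111  41  73 145 208 231]
 [214 210 215 227 121  63 143 149  59  43  87 148 174]
 [219 215 227 157  32  95 170 156  75  35  37  32  29]
 [215 230 177  26  51 102 148 133  83  37  45  43  43]
 [194 184  64  31  58 109 125 119  77  61  44  48  46]
 [148  68  33  35  42  98 131 120  77  83  46  50  47]
 [ 78  33  38  23  28  81 130 120  68  53  31  37  34]
 [ 31  43  34  10  42  99 132 121  60   7  19  25  18]]
```

View pics/k.png

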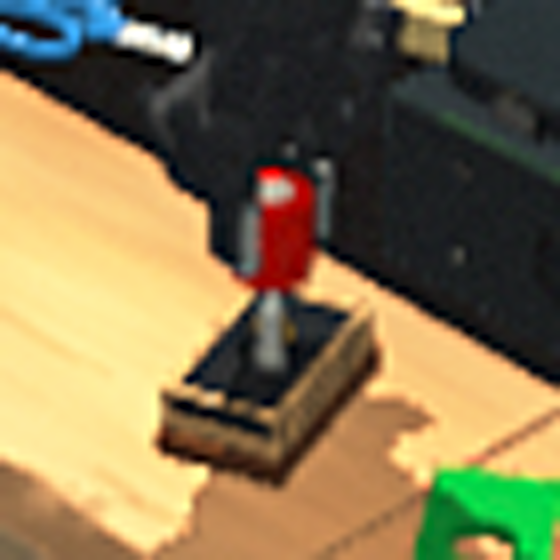

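The cap hangs upright over the stud. Its rim centre is near crop (275,290) and the stud is at (272,320), so they line up in this view. I'll lower it to just above the catches and watch the force.

```bash
python3 -m pendant '0 0 0 0 0 0 170;0 0 0.005 0 0 0 170;0 0 0.010 0 0 0 170;0 0 0.014 0 0 0 170;0 0 0.017 0 0 0 170;0 0 0.017 0 0 0 170'; python3 -m pendant '0 0 0.003 0 0 0 170;0 0 0.006 0 0 0 170;0 0 0.009 0 0 0 170;0 0 0.009 0 0 0 170'
```

```text
time_s: 15.18
tcp_pos: [0.5247, 0.0102, 0.0798]
ee_rot: [-0.0, 0.707, 0.707, -0.0]
contact_force: [0.5, -0.7, -1.7]
opening: 0.397
gripper_force: 109.6
time_s: 15.68
tcp_pos: [0.5247, 0.0101, 0.0708]
ee_rot: [-0.0, 0.707, 0.707, -0.0]
contact_force: [0.4, 0.0, 0.1]
opening: 0.394
gripper_force: 109.6
```

```bash
python3 -m pendant '0 0 0.002 0 0 0 170;0 0 0.004 0 0 0 170;0 0 0.006 0 0 0 170;0 0 0.008 0 0 0 170;0 0 0.008 0 0 0 170' 120;  python3 -m pendant '0 0 0.002 0 0 0 170;0 0 0.004 0 0 0 170;0 0 0.006 0 0 0 170;0 0 0.006 0 0 0 170'
```

```text
time_s: 16.3
tcp_pos: [0.5256, 0.01, 0.0638]
ee_rot: [0.001, 0.707, 0.707, 0.0]
contact_force: [-0.4, -0.2, 4.8]
opening: 0.396
gripper_force: 120.1
time_s: 16.8
tcp_pos: [0.5246, 0.0101, 0.0567]
ee_rot: [-0.0, 0.707, 0.707, -0.0]
contact_force: [-0.2, -0.2, -0.4]
opening: 0.394
gripper_force: 119.7
```

The force rose to about 5 N and has now dropped to zero at about 0.7 mm above home, so it has clicked. I'll keep pressing.

```bash
python3 -m pendant '0 0 0.001 0 0 0 170;0 0 0.002 0 0 0 170;0 0 0.003 0 0 0 170;0 0 0.004 0 0 0 170;0 0 0.004 0 0 0 170;0 0 0.004 0 0 0 170'
```

```text
time_s: 17.55
tcp_pos: [0.5251, 0.0101, 0.0556]
ee_rot: [0.001, 0.707, 0.707, 0.0]
contact_force: [-8.0, 0.3, 21.0]
opening: 0.397
gripper_force: 122.6
```

```bash
python3 -m pendant '0 0 0.001 0 0 0 170;0 0 0.001 0 0 0 170;0 0 0.001 0 0 0 170;0 0 0.001 0 0 0 170'
python3 - <<'E'
from h import *
a=env.camera("scene")[:,:,::-1]
cv2.imwrite("pics/f.png",cv2.resize(a[140:220,205:305],None,fx=7,fy=7,interpolation=cv2.INTER_CUBIC))
E
```

```text
time_s: 18.05
tcp_pos: [0.5252, 0.0101, 0.0554]
ee_rot: [0.001, 0.707, 0.707, 0.0]
contact_force: [-9.8, 1.0, 27.9]
opening: 0.394
gripper_force: 123.4
```

View pics/f.png

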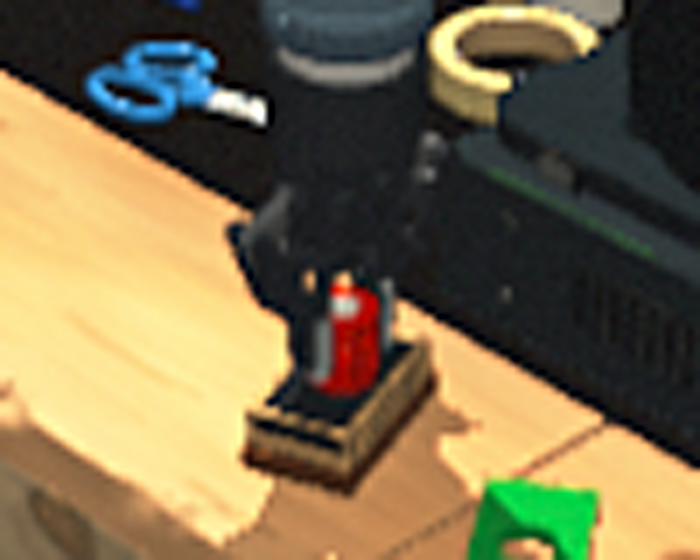

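The cap at crop (350,345) sits down at the upper slate, and the slates are still flush. The press is steady at 28 N, so I'm handing in.

```bash
python3 -c "
from cell import env
print(env.close_job())"
```

```text
the job is handed in; nothing more can be done
None
```

The job is handed in at about 18 s: the spare slate lies flush on the pile slate, and the red cap clicked onto the stud and is fully home, with the gripper still holding it and pressing down at about 28 N.

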